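Park the index plunger of a loaf-slicing guide and slide its stop back

ROBOT

A 6-joint arm with a two-finger parallel gripper is mounted at the origin on the work surface. World frame = base frame: x ahead of the robot, y to its left, z up, the work surface at z = 0. Lengths are in m, angles in rad, forces in N, time in s.
With the tool pointing down it reaches from about 0.35 to 0.775 m from the base axis. Payload 5.5 kg.
Tool frame: the origin (TCP) lies at the very end of the fingers, on their centre line; the grasp point (between the pads) lies env.hold_point_z behind it (env.hold_point_z is the distance from the TCP to the grasp point, in m); z points along the fingers, y is the line along which they close (so a half turn about z gives the same grasp; the last joint's range is limited). The gripper opens to 85 mm and grips with 20 to 120 N. Pads are 22 mm wide; open, the fingers measure 114 mm over their backs; the gripper's body (76 mm by 85 mm) begins 54 mm behind the grasp point. The pads swing forward as they close: fully open they stand 13 mm farther back than shut.
Start: joints at [-0.14, 0.313, 0.046, 1.304, 0, 1.431], TCP at [0.575, -0, 0.231] pointing down, gripper open.
Joint ranges: [-2.76, 2.76], [-0.86, 1.69], [-1.03, 1.26], [-2.2, 2.34], [-1.47, 1.5], [-3.14, 3.14]. Speed limits (rad/s): [2.57, 2.57, 3.14, 3.14, 3.14, 3.14].

INTERFACE

Orientations are given as a unit quaternion [w, x, y, z].
In Python, from workcell import env gives the robot as it stands.
- The arm moves only by the tool carry_out, never from a script. Its argument "steps" is a list of rows, each a list of 3 entries, a list of its own where there are three numbers: the turn, a rotation vector about the tool's x, y, z in degrees, then the shift along the tool's x, y, z in cm, then the closure in counts, from 0 (fully open) to 255 (shut). A call has exactly 8 rows; each row is the pose to reach, as a shift and turn from the pose commanded when the call began, along the tool's axes at that moment; what a row does not reach only later rows make up. A row lasts 1/8 s, in which the tool goes at most 62.5 mm and 10.7 degrees, less where a joint would pass 70% of its speed; a pose out of reach is approached as far as the arm can. A call with a gripper value outside its range is refused whole. The fingers move at their own pace and stop on an object; "force" is the grip in N (left out, the last holds). Time passes only in rows, so rows that repeat a pose let the fingers close, or fill a call up. It gives the time, the measured TCP pose, the force, the opening and the grip force at its end, in the units of the state.
- env.get_state(): the state, without advancing time (a new reading comes with each control period).
- env.read_camera(name): name is "scene" or "side" or "wrist"; returns (picture, depth): 420x560x3 uint8, red, green, blue; 420x560 float32, m along the optical axis (not along the pixel's ray), 0 where there is no reading.
- env.get_calibration(name): a dict with "fx", "fy", "cx", "cy" (pixels), "origin" and "orientation" of the camera in the world. Camera axes: x right, y up, looking along -z (the intrinsics and any distortion apply to the point x, -y, -z); pixel columns grow to the right and rows downward; lengths in m; the calibration is good to about 2 mm. A picture is of the moment at which its call begins: read the wrist's pose just before it. get_calibration takes no time and is no camera call; for the wrist camera it gives the pose at the moment of the call.
- env.hand_in(): hands the job in; it is judged then, once.
The state is a dict: "clock": time; "joint_pos": joint angles; "qvel": joint speeds; "tau": joint torques, N m; "tcp_pos": TCP position; "orientation": TCP orientation; "wrist_force": force on the tool from outside, world axes, zero at the start; "ft_torque": the same for the moment, N m; "finger_gap": finger opening in m; "grip_force": force on a finger pad.
Only numpy, scipy, OpenCV 4.12 (cv2) and the standard library are available. Lean on these libraries where they do the work, as an engineer would, in place of code of your own. Each camera call takes 0.05 s, during which the arm holds its last target. There are 200 camera calls.

TASK

Make room for a long loaf on the slicing guide: pull the black T-handle of the spring plunger up, twist it clockwise until it sits in its rest notch and let go, so that it stays retracted by itself. Then slide the aluminium loaf stop fully home against the steel end block and let go of it. Use gentle force (feel for the plunger's stops and for the end block, never more than 25 N on either), and leave the other things where they are.

Things in the scene. Friction and masses are not known exactly. Their poses are not given: they have to be found in the camera images.
- guide: Loaf-slicing guide, fixed: white plate 200 x 300 x 12 mm on the table (x -65 to 135, y -170 to 130 mm in its frame). Origin at table height below the stop's starting place. z up; +y: the way the stop slides home; x along the stop plate. A steel bridge (76 x 54 mm, top z 40 mm) at x 0, y -100 mm carries the plunger. A rail 42 mm high runs along x 132 mm.
- handle: Black T-handle of the plunger: bar 46 mm long (its x), 14 wide (y), 24 high; origin at its centre, 100 mm above the table when the pin is down, on the plunger's vertical axis (x 0, y -100 mm of the guide); its axes are the guide's at twist 0. A 12 mm stem below. Fingers reaching up to 20 mm below its centre stay clear of the collar.
- lift (a joint): Pull-up of the plunger, m; 0 = pin down, locking the stop. Spring: 5 N at 0 plus 0.25 N per mm, parts weigh 2 N. Cross pin must clear the ridge of a notched collar whose height and angle differ each time: ridge at 13.5 to 21.5 mm, hard top stop 2 mm above the ridge, rest in the notch 3.5 mm below it (10 to 18 mm). Let go before the notch, it springs down.
- twist (a joint): Turn of the handle, rad, clockwise from above positive; starts near 0. Until lifted over the ridge it is stopped at 0.05 to 0.6. The ridge's crest lies at 0.55 to 1.05 (collar turned differently each time), the rest notch 0.2 to 0.26 past the crest, with a hard wall right after the notch (1.35 at most). Low friction: the slope past the crest leads into the notch.
- spindle: Steel spindle that lifts and turns with the handle: cross pin 5 mm thick, 44 mm long, parallel to the handle (origin at its centre, 50 mm below the handle's centre); below it a lock pin of 10 mm diameter, which clears the stop's tongue from 8 mm of lift. Its contact force (collar, top stop, tongue) must stay below 25 N.
- stop (a joint): Slide of the loaf stop along the guide's +y, m; starts at 0 (locked by the pin with 1 mm of play), meets the end block at 0.080. About 3 N of friction.
- stop_top (a point): Middle of the loaf stop's top edge over its track (z 82 mm, at x 0 of the guide), which can be pinched from above or pushed: an upright aluminium plate 12 mm thick (along y), 165 mm long (x from -40 to 125 mm) and 68 mm high. At x 0 nothing stands within 60 mm of the plate on either side above z 30 mm, except the plunger.
- end_block: Fixed steel block that the stop plate must be slid home against: 85 x 30 x 48 mm (x 42 to 128, y 86 to 116, z 12 to 60 mm in the guide's frame). Origin and axes as the guide's. Contact force must stay below 25 N.
- ring_cutter: Bystander: steel ring, 52 mm diameter, 35 mm high, standing on the guide's bed. Origin: underside centre.
- scraper: Bystander: bench scraper with wooden grip, lying on the table on the robot's side of the guide, 115 mm wide, 18 mm high. Origin: underside.
- can: Bystander: tin can 68 mm diameter, 95 mm high, beside the plunger end of the guide. Origin: underside centre.
- tub: Bystander: lidded plastic tub 138 x 103 x 59 mm behind the guide. Origin: underside centre.
- bowl: Bystander: steel bowl 170 mm diameter, 65 mm high, to the left. Origin: underside centre.
- spice_jar: Bystander: glass jar 48 mm diameter, 90 mm high, to the left. Origin: underside centre.
- spatula: Bystander: spatula with wooden handle lying on the table to the right, on the robot's side. Origin: underside.

How it is judged:
On the way, in this order (a step that is already met when the one before it is completed fails the run):
1. the plunger stays retracted by itself: lifted more than 9 mm, at rest, with no finger on it (value of joint lift above 0.009 m and velocity of joint lift between -0.005 and 0.005 m/s and value of joint stop below 0.06 m and contact force between the fingers and handle below 0.2 N and contact force between the fingers and spindle below 0.2 N), for 0.3 s.
2. the loaf stop is home against the end block (value of joint stop above 0.078 m), for 0.2 s.
At the end, for the whole second after the job is handed in: The plunger stays retracted by itself (lift above 9 mm, at rest in its notch), the loaf stop is within 2 mm of the end block and at rest (value of joint lift above 0.009 m and value of joint stop above 0.078 m and velocity of joint stop below 0.005 m/s and velocity of joint lift above -0.005 m/s and velocity of joint twist above -0.05 rad/s); the robot touches nothing.
It fails at once if plunger forced: more than 25 N on its pin, cross pin or top stop (contact force between spindle and anything else above 25 N).
It fails at once if end block hit or pressed with more than 25 N (contact force between end_block and anything else above 25 N).
It fails at once if a bystander is moved more than 20 mm (distance of any of ring_cutter, scraper, can, tub, bowl, spice_jar, spatula from where it was at the start of the episode above 0.02 m).
It also fails if it takes over 72 s, if anything falls off the work surface, if the arm or the gripper's body presses on something with over 40 N, if the wrist force passes 120 N, or if a joint passes its speed limit or range.

## Working session

There is one attempt and no reset: what is moved stays moved. The work goes in short steps, Python scripts to look and compute and a tool call to move; the robot and the scene stay as the last step left them, time stands still between calls to the robot, and variables do not carry over. Pictures are saved under pics/ and viewed, at most 10 in all, crops included, and the job is handed in when it is done.

Besides the shell and the picture viewer there is one more tool, called as a command line: name --argument value ..., lists and objects as JSON in quotes. carry_out: Moves the arm, as the interface text tells. Its arguments: {"type":"object","properties":{"steps":{"type":"array","items":{"type":"array"}},"force":{"type":"number"}},"required":["steps"]}

```bash
ls; mkdir -p pics
python3 - <<'E'
from workcell import env
import cv2,numpy as np
print(env.get_state(), env.hold_point_z)
for n in("scene","side"):
    p,d=env.read_camera(n); cv2.imwrite(f"pics/{n}0.png",p[:,:,::-1]); np.savez(f"pics/{n}0.npz",p=p,d=d)
    print(n,env.get_calibration(n),(d>0).mean())
E
```

```text
pics
{'clock': 0.0, 'joint_pos': array([-1.39593472e-01,  3.14009772e-01,  4.49810083e-02,  1.30360543e+00,
       -1.12984832e-05,  1.43121900e+00]), 'qvel': array([ 0.00173975, -0.00076031, -0.00212088, -0.00130069,  0.00088538,
        0.00125927]), 'tau': array([-2.90074182e-03, -4.80629075e+01,  2.98531097e+01,  1.95313990e-02,
       -3.83516899e-04, -4.27451073e-05]), 'tcp_pos': array([5.74487102e-01, 6.27658383e-05, 2.30404376e-01]), 'orientation': array([-7.30468098e-04,  7.07112186e-01,  7.07100780e-01, -5.57567912e-04]), 'wrist_force': array([ 0.31409634, -0.29227485, -0.72281309]), 'ft_torque': array([-0.00600802, -0.01043609, -0.0266614 ]), 'grip_force': 0.0, 'finger_gap': 0.08546481115590185} 0.0187
scene {'fx': 543.031942559811, 'fy': 543.031942559811, 'cx': 276.02804710513226, 'cy': 213.991940054196, 'origin': array([1.57898086, 0.55390701, 0.84735838]), 'orientation': array([0.47207523, 0.25398639, 0.39488918, 0.74612226])} 0.9960884353741497
side {'fx': 410.94905064978127, 'fy': 410.94905064978127, 'cx': 280.215768708229, 'cy': 212.21474666979879, 'origin': array([-0.22468345, -0.76088572,  0.82056516]), 'orientation': array([ 0.82305218,  0.4389609 , -0.17718057, -0.31385584])} 0.9958460884353741
```

View pics/scene0.png

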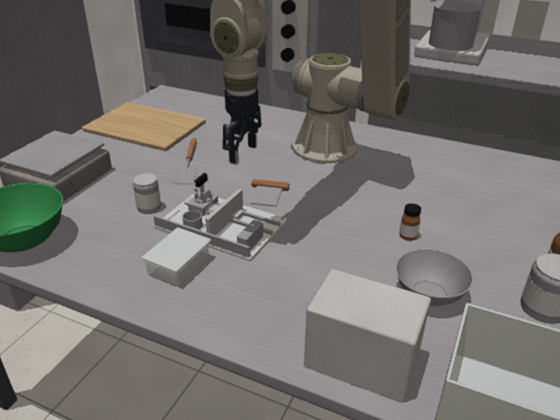

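View pics/side0.png

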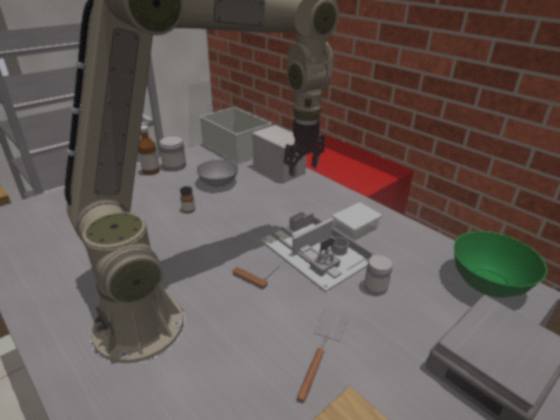

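The guide is at about (220,220) in the scene view, with the handle at (201,181). In the side view the handle is near (326,244). Next I'll back-project these with depth.

```bash
cat > h.py <<'E'
import numpy as np,cv2
from scipy.spatial.transform import Rotation as R
def rot(q): return R.from_quat(np.roll(q,-1))
def cloud(d,c):
    v,u=np.indices(d.shape)
    P=np.stack([(u-c['cx'])/c['fx']*d,-(v-c['cy'])/c['fy']*d,-d],-1)
    return P@rot(c['orientation']).as_matrix().T+c['origin']
E
python3 - <<'E'
from h import *
from workcell import env
for n,(u,v) in dict(scene=(201,181),side=(326,244)).items():
    z=np.load(f"pics/{n}0.npz"); P=cloud(z['d'],env.get_calibration(n)); p=z['p']
    print(n,P[v,u])
    w=np.s_[v-25:v+80,u-70:u+90]; Q=P[w].reshape(-1,3); C=p[w].reshape(-1,3).astype(int)
    m=(C.max(1)<45)&(Q[:,2]>.08)&(Q[:,2]<.125)
    print('handle',m.sum(),Q[m].mean(0),Q[m].min(0),Q[m].max(0))
    # plate: z in .009-.016
    m=(abs(Q[:,2]-.012)<.004)&(C.min(1)>90); r=cv2.minAreaRect((Q[m,:2]*1000).astype(np.float32)); print('plate',m.sum(),r)
    m=(Q[:,2]>.07)&(Q[:,2]<.085)&(C.max(1)>50); print('stop',m.sum(),Q[m].mean(0)); print(cv2.minAreaRect((Q[m,:2]*1000).astype(np.float32)))
    a,b=max(u-70,0),max(v-60,0)
    cv2.imwrite(f"pics/{n}crop.png",cv2.resize(p[b:b+120,a:a+160,::-1],None,fx=5,fy=5,interpolation=cv2.INTER_CUBIC))
E
```

```text
scene [ 0.52494026 -0.1586578   0.10515983]
handle 97 [ 0.51985968 -0.16190402  0.10483708] [ 0.49502529 -0.17128754  0.08983704] [ 0.53781844 -0.15538531  0.11606528]
plate 1535 ((476.3692626953125, -160.9757080078125), (496.9471740722656, 431.6285095214844), 21.363428115844727)
stop 450 [ 0.5688383  -0.13947819  0.07848187]
((557.1831665039062, -195.859619140625), (274.40155029296875, 163.78953552246094), 87.91107177734375)
side [ 0.49911162 -0.17395948  0.10515294]<stdin>:8: RuntimeWarning: Mean of empty slice.
  ret = um.true_divide(
Traceback (most recent call last):
ValueError: zero-size array to reduction operation minimum which has no identity
```

View pics/scenecrop.png

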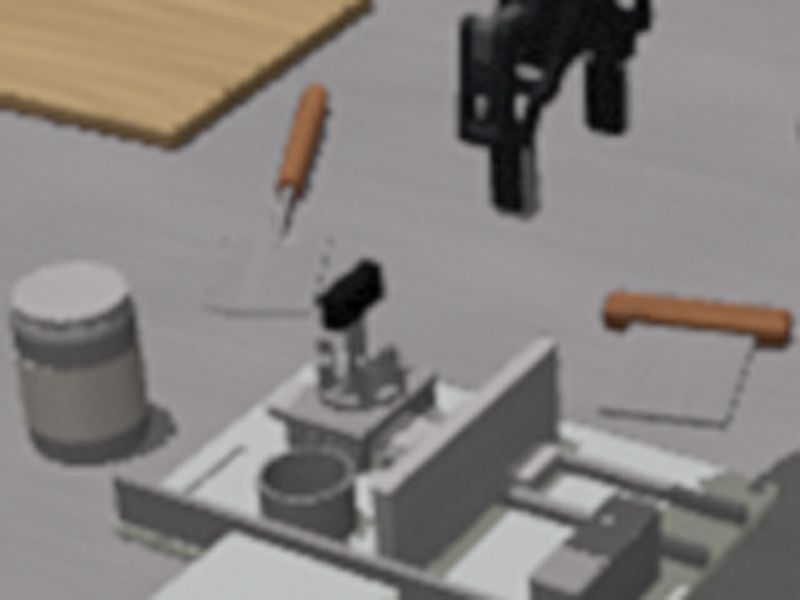

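The crop shows the handle centre at crop (352,295), the stop plate running from (380,490) to (550,345), the ring on the bed at (308,490) and the can at (75,360). Guide +x points away from the robot. I'll check the wrist view next.

Run:
```python
from h import *
from workcell import env
c=env.get_calibration("wrist"); print(c, rot(c['orientation']).apply([0,0,-1]))
```

```text
{'fx': 343.0457578991822, 'fy': 343.0457578991822, 'cx': 288.19553612218425, 'cy': 204.48260853200264, 'origin': array([0.57426466, 0.07615792, 0.3741918 ]), 'orientation': array([ 9.88655052e-01, -1.50200236e-01,  6.29735786e-04,  8.24490415e-04])} [-0.00099751 -0.29699348 -0.95487899]
```

carry_out --steps '[[[0,0,0],[-3,0,0],0],[[0,0,0],[-6,-1,-2],0],[[0,0,0],[-9,-2,-4],0],[[0,0,0],[-12,-3,-6],0],[[0,0,0],[-12,-4,-8],0],[[0,0,0],[-12,-5,-8],0],[[0,0,0],[-12,-5,-8],0],[[0,0,0],[-12,-5,-8],0]]'

```text
clock: 1.1
tcp_pos: [0.5248, -0.1195, 0.3103]
orientation: [-0.001, 0.707, 0.707, -0.0]
wrist_force: [-0.2, 0.0, -0.0]
finger_gap: 0.085
grip_force: 0.0
```

Run:
```python
from h import *
from workcell import env
c=env.get_calibration("wrist"); p,d=env.read_camera("wrist"); cv2.imwrite("pics/w1.png",p[:,:,::-1])
P=cloud(d,c); np.savez("pics/w1.npz",p=p,P=P); print(c['origin'],env.get_state()['tcp_pos'])
```

```text
[ 0.52442451 -0.04343386  0.45398544] [ 0.52494447 -0.11951003  0.31032307]
```

View pics/w1.png

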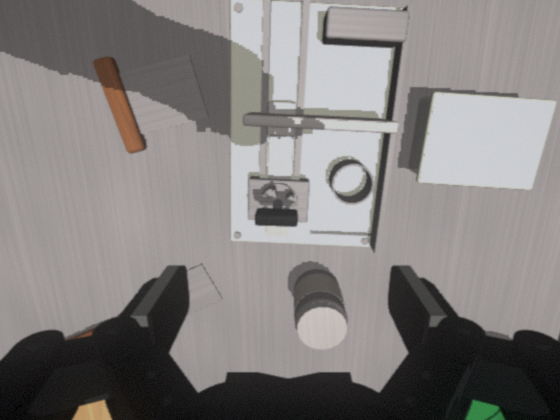

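The wrist view shows the handle bar at (277,216), the bridge at (278,198), the stop's top from (245,120) to (397,127), the end block at (366,25) and the plate's corners at (232,240) and (372,247).

Run:
```python
from h import *
z=np.load("pics/w1.npz"); P=z['P'];p=z['p'].astype(int)
def rect(m,name):
    Q=P[m]; r=cv2.minAreaRect((Q[:,:2]*1000).astype(np.float32)); print(name,m.sum(),Q.mean(0).round(4),np.ptp(Q,axis=0).round(3),[np.round(x,1) for x in r],np.median(Q[:,2]).round(4))
W=np.zeros(P.shape[:2],bool); 
def win(u0,v0,u1,v1):
    m=W.copy(); m[v0:v1,u0:u1]=1; return m
Z=P[...,2]
m=win(245,195,310,235)&(Z>.095)&(Z<.12); rect(m,'handle')
h=P[m]; t=h[h[:,2]>np.median(h[:,2])-.002]
m=win(235,100,410,145)&(Z>.078)&(Z<.09); rect(m,'stop')
y=P[m]; a=np.polyfit(y[:,0],y[:,1],1); print('stop yaw',np.degrees(np.arctan(a[0])))
m=win(315,0,415,50)&(Z>.055)&(Z<.065); rect(m,'block')
m=win(240,170,315,230)&(Z>.036)&(Z<.044); rect(m,'bridge')
m=win(340,0,420,260)&(Z>.036)&(Z<.046); rect(m,'rail')
m=win(225,0,380,250)&(abs(Z-.012)<.003)&(p.min(-1)>90); rect(m,'plate')
```

```text
handle 706 [ 0.5115 -0.1645  0.1101] [0.045 0.016 0.021] [array([ 511.4, -166.7]), array([14.6, 45. ]), np.float64(87.9)] 0.1125
stop 1822 [ 0.5578 -0.0688  0.0828] [0.164 0.018 0.008] [array([558.2, -69.1]), array([ 12.1, 164.3]), np.float64(87.3)] 0.0829
stop yaw -2.6537531434729735
block 2656 [0.6049 0.0292 0.0608] [0.086 0.033 0.009] [array([605.6,  29.7]), array([30.5, 85.1]), np.float64(87.6)] 0.0609
bridge 1162 [ 0.5123 -0.1595  0.041 ] [0.077 0.056 0.008] [array([ 511.5, -166.3]), array([53.5, 76.2]), np.float64(87.6)] 0.041
rail 1789 [ 0.6425 -0.0894  0.0421] [0.102 0.29  0.01 ] [array([633.8, -93.7]), array([ 96.9, 288.9]), np.float64(2.6)] 0.0428
plate 23330 [ 0.545  -0.0747  0.0131] [0.198 0.306 0.006] [array([547.7, -88.4]), array([300. , 194.1]), np.float64(87.6)] 0.0131
```

carry_out --steps '[[[0,0,-10],[-1,-0.3,2],100],[[0,0,-20],[-2,-0.6,4],100],[[0,0,-30],[-3,-1,6],100],[[0,0,-40],[-4,-1.34,8],100],[[0,0,-50],[-4.7,-1.34,10],100],[[0,0,-60],[-4.7,-1.34,12],100],[[0,0,-70],[-4.7,-1.34,14],100],[[0,0,-80],[-4.7,-1.34,15],100]]' --force 20

```text
clock: 2.15
tcp_pos: [0.511, -0.1663, 0.1593]
orientation: [-0.001, 0.084, 0.996, 0.001]
wrist_force: [0.5, -1.0, 0.3]
finger_gap: 0.0522
grip_force: 0.0
```

Run:
```python
from h import *
from workcell import env
z=np.load("pics/w1.npz"); P=z['P']; Q=P[260:355,285:355].reshape(-1,3); Q=Q[abs(Q[:,2]-.095)<.004]; print('can top',Q.min(0),Q.max(0))
s=env.get_state(); R0=rot(s['orientation']).as_matrix(); print(s['tcp_pos'],'tool x,y in world',R0[:,0],R0[:,1],s['finger_gap'])
a=np.radians(-2.3); gy=np.array([-np.sin(a),np.cos(a),0])
print('turn needed',np.degrees(np.arctan2(np.cross(R0[:,1],gy)@R0[:,2],R0[:,1]@gy)))
print('shift cm',100*R0.T@(np.array([.5115,-.1665,.087])-s['tcp_pos']))
```

```text
can top [ 0.53541519 -0.34527908  0.09108214] [ 0.59689996 -0.28266443  0.09849418]
[ 0.51102121 -0.16628352  0.15930626] tool x,y in world [-0.98589003  0.16737479  0.00255627] [1.67377425e-01 9.85892526e-01 8.50995470e-04] 0.052183685133541595
turn needed -7.335231680806082
shift cm [-0.06931058 -0.01948236  7.23045809]
```

carry_out --steps '[[[0,0,-4],[-0.07,0,1.5],100],[[0,0,-7.3],[-0.07,0,3.5],100],[[0,0,-7.3],[-0.07,0,5.5],100],[[0,0,-7.3],[-0.07,0,7.2],100],[[0,0,-7.3],[-0.07,0,7.2],100],[[0,0,-7.3],[-0.07,0,7.2],255],[[0,0,-7.3],[-0.07,0,7.2],255],[[0,0,-7.3],[-0.07,0,7.2],255]]'

```text
clock: 3.15
tcp_pos: [0.513, -0.1673, 0.0902]
orientation: [0.001, 0.024, 1.0, -0.0]
wrist_force: [1.0, 0.7, 0.4]
finger_gap: 0.0136
grip_force: 23.5
```

carry_out --steps '[[[0,0,0],[0,0,0],255],[[0,0,0],[0,0,0],255],[[0,0,0],[0,0,-0.1],255],[[0,0,0],[0,0,-0.2],255],[[0,0,0],[0,0,-0.3],255],[[0,0,0],[0,0,-0.3],255],[[0,0,0],[0,0,-0.3],255],[[0,0,0],[0,0,-0.3],255]]'

```text
clock: 4.15
tcp_pos: [0.5127, -0.1672, 0.0918]
orientation: [0.0, 0.024, 1.0, 0.0]
wrist_force: [5.3, -0.7, -7.6]
finger_gap: 0.0135
grip_force: 22.2
```

carry_out --steps '[[[0,0,0],[-0.03,0,-0.15],255],[[0,0,0],[-0.06,0,-0.3],255],[[0,0,0],[-0.1,0,-0.45],255],[[0,0,0],[-0.1,0,-0.6],255],[[0,0,0],[-0.1,0,-0.75],255],[[0,0,0],[-0.1,0,-0.9],255],[[0,0,0],[-0.1,0,-0.9],255],[[0,0,0],[-0.1,0,-0.9],255]]'

```text
clock: 5.15
tcp_pos: [0.5129, -0.1671, 0.1012]
orientation: [-0.0, 0.024, 1.0, -0.0]
wrist_force: [1.0, -2.6, -9.1]
finger_gap: 0.0141
grip_force: 21.9
```

carry_out --steps '[[[0,0,0],[0,0,-0.05],255],[[0,0,0],[0,0,-0.1],255],[[0,0,0],[0,0,-0.15],255],[[0,0,0],[0,0,-0.2],255],[[0,0,0],[0,0,-0.25],255],[[0,0,0],[0,0,-0.3],255],[[0,0,0],[0,0,-0.3],255],[[0,0,0],[0,0,-0.3],255]]'

```text
clock: 6.15
tcp_pos: [0.513, -0.1671, 0.1043]
orientation: [-0.0, 0.024, 1.0, 0.0]
wrist_force: [-0.9, -1.7, -9.8]
finger_gap: 0.0134
grip_force: 21.8
```

carry_out --steps '[[[0,0,0],[0,0,-0.02],255],[[0,0,0],[0,0,-0.04],255],[[0,0,0],[0,0,-0.06],255],[[0,0,0],[0,0,-0.08],255],[[0,0,0],[0,0,-0.1],255],[[0,0,0],[0,0,-0.1],255],[[0,0,0],[0,0,-0.1],255],[[0,0,0],[0,0,-0.1],255]]'

```text
clock: 7.15
tcp_pos: [0.5131, -0.1671, 0.1052]
orientation: [-0.0, 0.024, 1.0, 0.0]
wrist_force: [-2.6, -1.0, -10.2]
finger_gap: 0.0135
grip_force: 21.7
```

Lift is about 15 mm with no stop felt. I'll continue 1 mm at a time.

carry_out --steps '[[[0,0,0],[0,0,-0.02],255],[[0,0,0],[0,0,-0.04],255],[[0,0,0],[0,0,-0.06],255],[[0,0,0],[0,0,-0.08],255],[[0,0,0],[0,0,-0.1],255],[[0,0,0],[0,0,-0.1],255],[[0,0,0],[0,0,-0.1],255],[[0,0,0],[0,0,-0.1],255]]'

```text
clock: 8.15
tcp_pos: [0.5132, -0.1671, 0.1063]
orientation: [-0.0, 0.024, 1.0, 0.0]
wrist_force: [-2.8, -1.9, -11.6]
finger_gap: 0.0135
grip_force: 21.7
```

carry_out --steps '[[[0,0,0],[0,0,-0.02],255],[[0,0,0],[0,0,-0.04],255],[[0,0,0],[0,0,-0.06],255],[[0,0,0],[0,0,-0.06],255],[[0,0,0],[0,0,-0.06],255],[[0,0,0],[0,0,-0.06],255],[[0,0,0],[0,0,-0.06],255],[[0,0,0],[0,0,-0.06],255]]'

```text
clock: 9.15
tcp_pos: [0.5132, -0.1672, 0.1069]
orientation: [-0.0, 0.024, 1.0, 0.0]
wrist_force: [-4.5, -2.0, -11.5]
finger_gap: 0.0138
grip_force: 21.7
```

carry_out --steps '[[[0,0,0],[0.02,0,-0.02],255],[[0,0,0],[0.04,0,-0.04],255],[[0,0,0],[0.06,0,-0.06],255],[[0,0,0],[0.08,0,-0.08],255],[[0,0,0],[0.08,0,-0.1],255],[[0,0,0],[0.08,0,-0.1],255],[[0,0,0],[0.08,0,-0.1],255],[[0,0,0],[0.08,0,-0.1],255]]'

```text
clock: 10.15
tcp_pos: [0.513, -0.1672, 0.1081]
orientation: [0.001, 0.023, 1.0, -0.0]
wrist_force: [-0.5, -1.0, -10.0]
finger_gap: 0.0135
grip_force: 21.7
```

carry_out --steps '[[[0,0,0],[0,0,-0.02],255],[[0,0,0],[0,0,-0.04],255],[[0,0,0],[0,0,-0.06],255],[[0,0,0],[0,0,-0.08],255],[[0,0,0],[0,0,-0.08],255],[[0,0,0],[0,0,-0.08],255],[[0,0,0],[0,0,-0.08],255],[[0,0,0],[0,0,-0.08],255]]'

```text
clock: 11.15
tcp_pos: [0.5129, -0.1672, 0.1089]
orientation: [0.0, 0.024, 1.0, -0.0]
wrist_force: [2.5, -0.0, -11.1]
finger_gap: 0.0133
grip_force: 21.6
```

carry_out --steps '[[[0,0,0],[-0.03,0,-0.02],255],[[0,0,0],[-0.03,0,-0.04],255],[[0,0,0],[-0.03,0,-0.06],255],[[0,0,0],[-0.03,0,-0.08],255],[[0,0,0],[-0.03,0,-0.08],255],[[0,0,0],[-0.03,0,-0.08],255],[[0,0,0],[-0.03,0,-0.08],255],[[0,0,0],[-0.03,0,-0.08],255]]'

```text
clock: 12.15
tcp_pos: [0.5128, -0.1672, 0.1094]
orientation: [0.0, 0.024, 1.0, -0.0]
wrist_force: [2.0, -1.4, -13.6]
finger_gap: 0.0137
grip_force: 21.3
```

Run:
```python
from h import *
from workcell import env
for n in("scene","wrist"):
    c=env.get_calibration(n); p,d=env.read_camera(n); P=cloud(d,c); C=p.astype(int)
    if n=="scene":
        w=np.s_[130:215,160:260]; cv2.imwrite("pics/s2.png",cv2.resize(p[w][:,:,::-1],None,fx=6,fy=6,interpolation=cv2.INTER_CUBIC))
s=env.get_state(); print(s['wrist_force'],s['ft_torque'],s['tcp_pos'])
```

```text
[  2.85511177  -0.14584895 -14.29131617] [-0.21735239 -0.57873522  0.01757287] [ 0.51282661 -0.16716149  0.10940642]
```

View pics/s2.png

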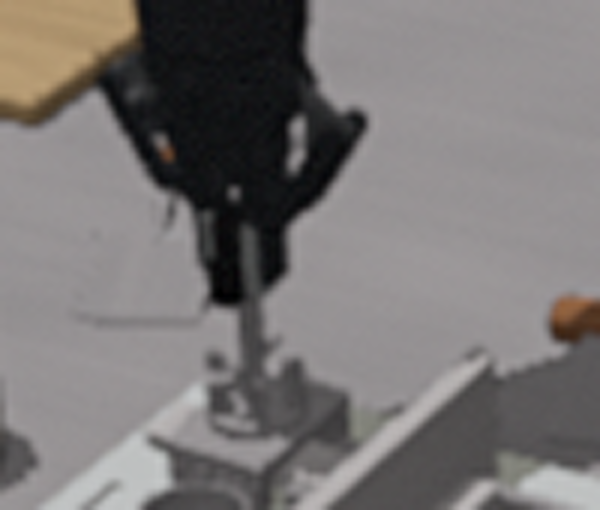

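The fingers hold the lifted handle at about (235,270), with the stem below it. Force has risen to 14 N while the height lags the command, so this is probably the top stop. I'll confirm with 0.5 mm more.

carry_out --steps '[[[0,0,0],[0,0,-0.02],255],[[0,0,0],[0,0,-0.04],255],[[0,0,0],[0,0,-0.05],255],[[0,0,0],[0,0,-0.05],255],[[0,0,0],[0,0,-0.05],255],[[0,0,0],[0,0,-0.05],255],[[0,0,0],[0,0,-0.05],255],[[0,0,0],[0,0,-0.05],255]]'

```text
clock: 13.25
tcp_pos: [0.5127, -0.1671, 0.1095]
orientation: [-0.0, 0.024, 1.0, 0.0]
wrist_force: [4.4, -1.7, -23.3]
finger_gap: 0.0137
grip_force: 20.1
```

The top stop is confirmed at TCP z 0.1095, with about 11 N on it. I'll back off 1 mm and start the twist.

carry_out --steps '[[[0,0,0],[0,0,0.08],255],[[0,0,0],[0,0,0.15],255],[[0,0,4],[0,0,0.15],255],[[0,0,8],[0,0,0.15],255],[[0,0,12],[0,0,0.15],255],[[0,0,16],[0,0,0.15],255],[[0,0,20],[0,0,0.15],255],[[0,0,20],[0,0,0.15],255]]'

```text
clock: 14.25
tcp_pos: [0.5127, -0.1676, 0.1093]
orientation: [0.0, 0.197, 0.98, -0.001]
wrist_force: [0.4, -2.3, -11.1]
finger_gap: 0.0136
grip_force: 21.6
```

```bash
cat > st.py <<'E'
from h import *
from workcell import env
s=env.get_state(); M=rot(s['orientation']).as_matrix()
a=np.radians(-2.3); gy=np.array([-np.sin(a),np.cos(a),0])
print('twist deg',np.degrees(np.arctan2(np.cross(gy,M[:,1])@M[:,2],M[:,1]@gy)),'tcp',s['tcp_pos'],'Fw',s['wrist_force'],'tau',s['ft_torque'],'Ftool',M.T@s['wrist_force'],s['finger_gap'],s['clock'])
E
python3 st.py
```

```text
twist deg 20.373705052645164 tcp [ 0.51274034 -0.16755583  0.10928416] Fw [  0.39434724  -2.32792276 -11.07598507] tau [-0.49171734 -0.13627635  0.04116046] Ftool [-1.25308006 -1.98587137 11.07873118] 0.013567367531352232 14.25
```

carry_out --steps '[[[0,0,4],[0,0,0.03],255],[[0,0,8],[0,0,0.03],255],[[0,0,12],[0,0,0.03],255],[[0,0,15],[0,0,0.03],255],[[0,0,18],[0,0,0.03],255],[[0,0,20],[0,0,0.03],255],[[0,0,20],[0,0,0.03],255],[[0,0,20],[0,0,0.03],255]]'

```text
clock: 15.25
tcp_pos: [0.5126, -0.1678, 0.1084]
orientation: [0.0, 0.364, 0.931, -0.001]
wrist_force: [-1.1, -6.2, -10.8]
finger_gap: 0.0133
grip_force: 21.7
```

```bash
python3 st.py
```

```text
twist deg 40.36839327438354 tcp [ 0.51258017 -0.16783222  0.10836939] Fw [ -1.10556513  -6.20676781 -10.77540667] tau [-1.20670065  0.28317798 -0.03879677] Ftool [-3.3866366  -5.29834582 10.78489008] 0.013253719266940838 15.25
```

carry_out --steps '[[[0,0,1],[-0.03,-0.04,0],255],[[0,0,2],[-0.05,-0.08,0],255],[[0,0,3],[-0.06,-0.1,0],255],[[0,0,4],[-0.06,-0.1,0],255],[[0,0,5],[-0.06,-0.1,0],255],[[0,0,6],[-0.06,-0.1,0],255],[[0,0,6],[-0.06,-0.1,0],255],[[0,0,6],[-0.06,-0.1,0],255]]'

```text
clock: 16.25
tcp_pos: [0.5124, -0.1682, 0.1081]
orientation: [-0.0, 0.412, 0.911, 0.0]
wrist_force: [-1.8, -2.0, -11.0]
finger_gap: 0.0131
grip_force: 21.7
```

```bash
python3 st.py
```

```text
twist deg 46.39657256774064 tcp [ 0.51243909 -0.16815668  0.10812065] Fw [ -1.78232921  -2.01305744 -10.9527542 ] tau [-0.48579244  0.24521786 -0.06371521] Ftool [-0.3397732  -2.6677304  10.95261115] 0.013133274629714937 16.25
```

carry_out --steps '[[[0,0,1],[0,-0.03,-0.03],255],[[0,0,2],[0,-0.03,-0.03],255],[[0,0,3],[0,-0.03,-0.03],255],[[0,0,4],[0,-0.03,-0.03],255],[[0,0,5],[0,-0.03,-0.03],255],[[0,0,6],[0,-0.03,-0.03],255],[[0,0,6],[0,-0.03,-0.03],255],[[0,0,6],[0,-0.03,-0.03],255]]'

```text
clock: 17.25
tcp_pos: [0.5123, -0.1683, 0.1085]
orientation: [-0.0, 0.459, 0.888, 0.0]
wrist_force: [-0.5, -0.6, -11.8]
finger_gap: 0.0133
grip_force: 21.6
```

```bash
python3 st.py
```

```text
twist deg 52.392188589478174 tcp [ 0.51231068 -0.16834467  0.10848583] Fw [ -0.51931796  -0.57614686 -11.8268269 ] tau [ 0.01744722  0.14895121 -0.00039527] Ftool [-0.1728314  -0.75882658 11.82665558] 0.01334568016013761 17.25
```

carry_out --steps '[[[0,0,1],[0,0,0],255],[[0,0,2],[0,0,0],255],[[0,0,3],[0,0,0],255],[[0,0,4],[0,0,0],255],[[0,0,5],[0,0,0],255],[[0,0,5],[0,0,0],255],[[0,0,5],[0,0,0],255],[[0,0,5],[0,0,0],255]]'

```text
clock: 18.25
tcp_pos: [0.5122, -0.1684, 0.1084]
orientation: [-0.0, 0.498, 0.867, -0.0]
wrist_force: [-1.5, 0.1, -11.3]
finger_gap: 0.0135
grip_force: 21.6
```

```bash
python3 st.py
```

```text
twist deg 57.396085616384546 tcp [ 0.51222635 -0.16841426  0.10844663] Fw [ -1.4698372    0.13949984 -11.34119739] tau [0.0955871  0.33352266 0.00164611] Ftool [ 0.85967989 -1.19691826 11.34155973] 0.013457102751025966 18.25
```

carry_out --steps '[[[0,0,1],[0,0,0],255],[[0,0,2],[0,0,0],255],[[0,0,3],[0,0,0],255],[[0,0,4],[0,0,0],255],[[0,0,4],[0,0,0],255],[[0,0,4],[0,0,0],255],[[0,0,4],[0,0,0],255],[[0,0,4],[0,0,0],255]]'

```text
clock: 19.25
tcp_pos: [0.5122, -0.1685, 0.1085]
orientation: [-0.0, 0.528, 0.849, -0.0]
wrist_force: [-2.5, -0.9, -11.1]
finger_gap: 0.014
grip_force: 21.7
```

```bash
python3 st.py
```

```text
twist deg 61.40021781992238 tcp [ 0.51224008 -0.16849571  0.10850045] Fw [ -2.46835866  -0.87934026 -11.06250805] tau [0.01705112 0.68397897 0.02915422] Ftool [ 0.30451352 -2.60093868 11.06288876] 0.01398041541576526 19.25
```

carry_out --steps '[[[0,0,1],[0,0,0],255],[[0,0,2],[0,0,0],255],[[0,0,3],[0,0,0],255],[[0,0,3],[0,0,0],255],[[0,0,3],[0,0,0],255],[[0,0,3],[0,0,0],255],[[0,0,3],[0,0,0],255],[[0,0,3],[0,0,0],255]]'

```text
clock: 20.25
tcp_pos: [0.5122, -0.1685, 0.1085]
orientation: [-0.0, 0.55, 0.835, -0.0]
wrist_force: [-4.8, 0.1, -11.3]
finger_gap: 0.0132
grip_force: 22.4
```

```bash
python3 st.py
```

```text
twist deg 64.40071031211555 tcp [ 0.51222625 -0.1684961   0.10847561] Fw [ -4.83813943   0.13201327 -11.29220771] tau [-0.19433045  0.92374612  0.29439504] Ftool [ 2.03389603 -4.38935548 11.29317497] 0.013202497197446952 20.25
```

Torque is up to 0.29 N m, so this is the wall. I'll back off 3° and lower gently into the notch.

carry_out --steps '[[[0,0,-1.5],[0,0,0],255],[[0,0,-3],[0,0,0],255],[[0,0,-3.5],[0,0,0.1],255],[[0,0,-3.5],[0,0,0.15],255],[[0,0,-3.5],[0,0,0.2],255],[[0,0,-3.5],[0,0,0.25],255],[[0,0,-3.5],[0,0,0.3],255],[[0,0,-3.5],[0,0,0.3],255]]'

```text
clock: 21.25
tcp_pos: [0.5123, -0.1685, 0.1054]
orientation: [-0.0, 0.524, 0.852, 0.0]
wrist_force: [-4.3, 0.1, -10.0]
finger_gap: 0.0137
grip_force: 21.9
```

```bash
python3 st.py
```

```text
twist deg 60.9024811428037 tcp [ 0.512344   -0.16848021  0.1054406 ] Fw [ -4.33174627   0.12690156 -10.04864554] tau [-0.05906996  1.06792211  0.00798561] Ftool [ 2.06578122 -3.80957246 10.04863735] 0.013675452473637889 21.25
```

carry_out --steps '[[[0,0,0],[0,-0.03,0.04],255],[[0,0,0],[0,-0.06,0.08],255],[[0,0,0],[0,-0.06,0.12],255],[[0,0,0],[0,-0.06,0.16],255],[[0,0,0],[0,-0.06,0.18],255],[[0,0,0],[0,-0.06,0.2],255],[[0,0,0],[0,-0.06,0.2],255],[[0,0,0],[0,-0.06,0.2],255]]'

```text
clock: 22.25
tcp_pos: [0.5122, -0.1687, 0.1038]
orientation: [0.0, 0.524, 0.852, 0.0]
wrist_force: [-3.0, 2.5, -6.8]
finger_gap: 0.0134
grip_force: 22.3
```

```bash
python3 st.py
```

```text
twist deg 60.89138342725787 tcp [ 0.51216989 -0.16866005  0.10378553] Fw [-3.02616106  2.52488121 -6.81107516] tau [ 0.80556732  0.51917726 -0.02435486] Ftool [ 3.61986525 -1.56819777  6.80887304] 0.013434841919040092 22.25
```

The collar now carries part of the load at the predicted height, so I'll seat it a little more and open.

carry_out --steps '[[[0,0,0],[0,0,0.03],255],[[0,0,0],[0,0,0.05],255],[[0,0,0],[0,0,0.05],240],[[0,0,0],[0,0,0.05],200],[[0,0,0],[0,0,0.05],120],[[0,0,0],[0,0,0.05],110],[[0,0,0],[0,0,0.05],110],[[0,0,0],[0,0,0.05],110]]'

```text
clock: 23.25
tcp_pos: [0.5119, -0.1689, 0.1031]
orientation: [0.0, 0.524, 0.852, 0.0]
wrist_force: [0.7, -0.1, 0.6]
finger_gap: 0.0488
grip_force: 0.0
```

carry_out --steps '[[[0,0,0],[0,0,-1],110],[[0,0,0],[0,0,-3],110],[[0,0,0],[0,0,-5],110],[[0,0,0],[0,0,-8],110],[[0,0,0],[0,0,-11],110],[[0,0,0],[0,0,-14],110],[[0,0,0],[0,0,-16],110],[[0,0,0],[0,0,-16],110]]'

```text
clock: 24.25
tcp_pos: [0.5128, -0.1693, 0.2653]
orientation: [0.002, 0.524, 0.852, 0.0]
wrist_force: [-0.0, 0.0, -0.5]
finger_gap: 0.0488
grip_force: 0.0
```

```bash
python3 - <<'E'
from h import *
from workcell import env
c=env.get_calibration("wrist"); p,d=env.read_camera("wrist"); P=cloud(d,c); cv2.imwrite("pics/w2.png",p[:,:,::-1])
D=np.hypot(P[...,0]-.5115,P[...,1]+.1665); m=(D<.03)&(P[...,2]>.095)&(P[...,2]<.14)&(p.max(-1)<70)
Q=P[m]; print(m.sum(),Q[:,2].max(),np.median(Q[:,2])); print(cv2.minAreaRect((Q[:,:2]*1000).astype(np.float32)))
E
python3 st.py
```

```text
744 0.1284463547988286 0.1261389904260987
((510.64208984375, -165.59628295898438), (12.602496147155762, 43.972877502441406), 28.37297248840332)
twist deg 60.8973227283091 tcp [ 0.51221328 -0.16892445  0.26374603] Fw [ 1.2036852   0.3065708  -0.74030958] tau [ 0.03696824  0.01089965 -0.05406238] Ftool [-0.26798999  1.21173127  0.74215273] 0.04820011588665636 24.3
```

View pics/w2.png

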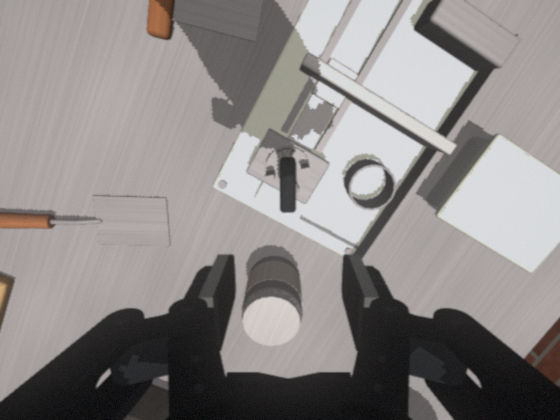

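The handle at (288,180) stays up on its own: its top is at 126 mm, so the lift is about 13.6 mm. Next I'll pinch the stop at guide x 0 from above.

Run:
```python
from h import *
from workcell import env
s=env.get_state(); M=rot(s['orientation']).as_matrix()
print(100*M.T@(np.array([.5158,-.067,.15])-s['tcp_pos']))
```

```text
[ 8.953172    4.90268584 11.36664263]
```

carry_out --steps '[[[0,0,-9],[1.5,0.8,0],110],[[0,0,-18],[3.5,1.9,0],110],[[0,0,-27],[5.5,3,1],110],[[0,0,-36],[7.5,4.1,3],110],[[0,0,-45],[8.95,4.9,5],110],[[0,0,-54],[8.95,4.9,8],110],[[0,0,-60.6],[8.95,4.9,11],110],[[0,0,-60.6],[8.95,4.9,11],110]]'

```text
clock: 25.3
tcp_pos: [0.5124, -0.0659, 0.1498]
orientation: [-0.003, 0.023, 1.0, 0.001]
wrist_force: [-0.3, 0.9, 0.3]
finger_gap: 0.0488
grip_force: 0.0
```

Run:
```python
from h import *
from workcell import env
s=env.get_state(); M=rot(s['orientation']).as_matrix(); print(s['tcp_pos'],M[:,1])
print(100*M.T@(np.array([.5158,-.067,.065])-s['tcp_pos']))
```

```text
[ 0.51243273 -0.06591448  0.14980577] [0.04654788 0.99891474 0.00162084]
[-0.3991662  -0.10650595  8.4778934 ]
```

carry_out --steps '[[[0,0,0],[0,-0.1,2],110],[[0,0,0],[0,-0.1,4],110],[[0,0,0],[0,-0.1,6],110],[[0,0,0],[0,-0.1,8],110],[[0,0,0],[0,-0.1,8.4],110],[[0,0,0],[0,-0.1,8.4],255],[[0,0,0],[0,-0.1,8.4],255],[[0,0,0],[0,-0.1,8.4],255]]'

```text
clock: 26.3
tcp_pos: [0.516, -0.068, 0.0702]
orientation: [0.001, 0.023, 1.0, -0.0]
wrist_force: [-0.1, 1.0, 4.6]
finger_gap: 0.0116
grip_force: 23.5
```

```bash
python3 st.py
```

```text
twist deg 0.3180321937954618 tcp [ 0.51599101 -0.06795633  0.0702025 ] Fw [-0.11320918  0.98392226  4.56012845] tau [ 0.11113367  0.10680953 -0.0541572 ] Ftool [ 0.14867652  0.97627415 -4.56075377] 0.011589581955128133 26.3
```

carry_out --steps '[[[0,0,0],[0,0.4,0],255],[[0,0,0],[0,1.4,0],255],[[0,0,0],[0,2.5,0],255],[[0,0,0],[0,3.7,0],255],[[0,0,0],[0,4.9,0],255],[[0,0,0],[0,6.0,0],255],[[0,0,0],[0,6.8,0],255],[[0,0,0],[0,6.8,0],255]]'

```text
clock: 27.3
tcp_pos: [0.5193, 0.0005, 0.0702]
orientation: [0.001, 0.022, 1.0, -0.0]
wrist_force: [-0.5, 0.8, 6.5]
finger_gap: 0.0113
grip_force: 23.7
```

carry_out --steps '[[[0,0,0],[0,0,0],255],[[0,0,0],[0,0.2,0],255],[[0,0,0],[0,0.4,0],255],[[0,0,0],[0,0.6,0],255],[[0,0,0],[0,0.7,0],255],[[0,0,0],[0,0.8,0],255],[[0,0,0],[0,0.8,0],255],[[0,0,0],[0,0.8,0],255]]'

```text
clock: 28.3
tcp_pos: [0.5196, 0.0075, 0.0702]
orientation: [0.001, 0.023, 1.0, -0.001]
wrist_force: [-1.3, -2.4, 5.9]
finger_gap: 0.0109
grip_force: 23.7
```

```bash
python3 st.py
```

```text
twist deg 0.3345572467605302 tcp [0.5196257  0.00747583 0.07018419] Fw [-1.25067169 -2.37997013  5.89013016] tau [-0.53298325  0.15816371 -0.05695645] Ftool [ 1.12542435 -2.44468207 -5.88888958] 0.010906766438973576 28.3
```

carry_out --steps '[[[0,0,0],[0,0.06,0],255],[[0,0,0],[0,0.12,0],255],[[0,0,0],[0,0.18,0],255],[[0,0,0],[0,0.24,0],255],[[0,0,0],[0,0.3,0],255],[[0,0,0],[0,0.3,0],255],[[0,0,0],[0,0.3,0],255],[[0,0,0],[0,0.3,0],255]]'

```text
clock: 29.3
tcp_pos: [0.5198, 0.0104, 0.0702]
orientation: [0.001, 0.023, 1.0, -0.001]
wrist_force: [0.1, -2.1, 4.4]
finger_gap: 0.0113
grip_force: 23.7
```

carry_out --steps '[[[0,0,0],[0,0.03,0],255],[[0,0,0],[0,0.06,0],255],[[0,0,0],[0,0.08,0],255],[[0,0,0],[0,0.1,0],255],[[0,0,0],[0,0.1,0],255],[[0,0,0],[0,0.1,0],255],[[0,0,0],[0,0.1,0],255],[[0,0,0],[0,0.1,0],255]]'

```text
clock: 30.3
tcp_pos: [0.5198, 0.0114, 0.0702]
orientation: [0.001, 0.023, 1.0, -0.001]
wrist_force: [-0.7, -2.5, 6.0]
finger_gap: 0.0114
grip_force: 23.7
```

carry_out --steps '[[[0,0,0],[0,0.02,0],255],[[0,0,0],[0,0.04,0],255],[[0,0,0],[0,0.06,0],255],[[0,0,0],[0,0.08,0],255],[[0,0,0],[0,0.08,0],255],[[0,0,0],[0,0.08,0],255],[[0,0,0],[0,0.08,0],255],[[0,0,0],[0,0.08,0],255]]'

```text
clock: 31.3
tcp_pos: [0.5199, 0.0121, 0.0702]
orientation: [0.001, 0.023, 1.0, -0.001]
wrist_force: [-0.7, -3.5, 5.4]
finger_gap: 0.0112
grip_force: 23.7
```

carry_out --steps '[[[0,0,0],[0,0.02,0],255],[[0,0,0],[0,0.04,0],255],[[0,0,0],[0,0.06,0],255],[[0,0,0],[0,0.08,0],255],[[0,0,0],[0,0.08,0],255],[[0,0,0],[0,0.08,0],255],[[0,0,0],[0,0.08,0],255],[[0,0,0],[0,0.08,0],255]]'

```text
clock: 32.3
tcp_pos: [0.5199, 0.0127, 0.0702]
orientation: [0.001, 0.023, 1.0, -0.001]
wrist_force: [-0.9, -3.8, 5.3]
finger_gap: 0.0111
grip_force: 23.7
```

carry_out --steps '[[[0,0,0],[0,0.02,0],255],[[0,0,0],[0,0.04,0],255],[[0,0,0],[0,0.06,0],255],[[0,0,0],[0,0.08,0],255],[[0,0,0],[0,0.08,0],255],[[0,0,0],[0,0.08,0],255],[[0,0,0],[0,0.08,0],255],[[0,0,0],[0,0.08,0],255]]'

```text
clock: 33.3
tcp_pos: [0.5199, 0.0128, 0.0702]
orientation: [0.001, 0.023, 1.0, -0.002]
wrist_force: [-0.1, -6.1, 6.0]
finger_gap: 0.0115
grip_force: 23.6
```

The slide stalls after about 81 mm of travel and the force is rising, so the stop is home. I'll release, retreat and check.

carry_out --steps '[[[0,0,0],[0,0,0],255],[[0,0,0],[0,0,0],200],[[0,0,0],[0,0,0],110],[[0,0,0],[0,0,0],110],[[0,0,0],[0,0,0],110],[[0,0,0],[0,0,-2],110],[[0,0,0],[0,0,-5],110],[[0,0,0],[0,0,-8],110]]'

```text
clock: 34.3
tcp_pos: [0.5186, 0.0147, 0.1496]
orientation: [-0.0, 0.023, 1.0, 0.0]
wrist_force: [1.2, 0.8, -0.5]
finger_gap: 0.0485
grip_force: 0.0
```

carry_out --steps '[[[0,0,0],[1,0,-4],110],[[0,0,0],[2,0,-8],110],[[0,0,0],[3,0,-12],110],[[0,0,0],[3,0,-14],110],[[0,0,0],[3,0,-14],110],[[0,0,0],[3,0,-14],110],[[0,0,0],[3,0,-14],110],[[0,0,0],[3,0,-14],110]]'

```text
clock: 35.3
tcp_pos: [0.4885, 0.0159, 0.288]
orientation: [-0.001, 0.023, 1.0, 0.0]
wrist_force: [-0.3, -0.7, 0.9]
finger_gap: 0.0485
grip_force: 0.0
```

```bash
python3 st.py
python3 - <<'E'
from h import *
from workcell import env
c=env.get_calibration("scene"); p,d=env.read_camera("scene"); P=cloud(d,c)
cv2.imwrite("pics/s3.png",cv2.resize(p[130:270,140:320,::-1],None,fx=4,fy=4,interpolation=cv2.INTER_CUBIC))
Z=P[...,2]; w=np.zeros(Z.shape,bool); w[150:260,140:310]=1
m=w&(Z>.074)&(Z<.086)&(P[...,1]>-.04)&(P[...,1]<.06); print(m.sum(),cv2.minAreaRect((P[m][:,:2]*1000).astype(np.float32)))
D=np.hypot(P[...,0]-.5115,P[...,1]+.1665); m=(D<.035)&(p.max(-1)<60)&(Z>.09)&(Z<.14); print('handle z',Z[m].min(),Z[m].max())
E
```

```text
twist deg 0.29880469770657386 tcp [0.4885329  0.01594651 0.28798496] Fw [-0.30298657 -0.67659998  0.93012365] tau [ 0.02224328  0.00224378 -0.01059199] Ftool [ 0.27369466 -0.68950456 -0.92972743] 0.0484923086663537 35.3
257 ((564.4437255859375, 12.925204277038574), (15.58282470703125, 168.94471740722656), 87.68087768554688)
handle z 0.09972782054786367 0.12880771391694024
```

View pics/s3.png

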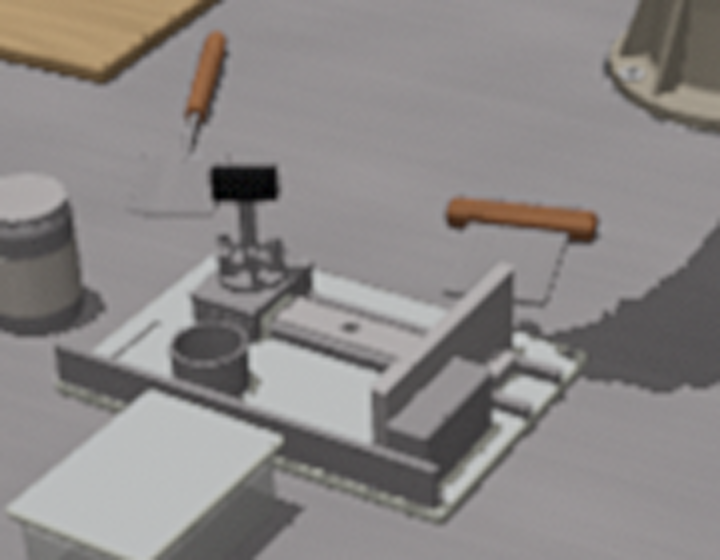

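The handle at (245,183) is raised and turned. The stop plate touches the end block at (440,400), and the bystanders haven't moved. I'm handing in.

```bash
python3 -c "
from workcell import env
print(env.hand_in())"
```

```text
the job is handed in; nothing more can be done
None
```

I handed in the job: the plunger stays up by itself in its rest notch (lift about 13.6 mm), and the loaf stop is home against the end block. I estimate contact stayed below about 15 N on the plunger and 5 N on the block, no bystander moved visibly, and it took about 35 s; the judge's verdict was not shown.

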